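# Slip the empty roll hub off its bent spindle

### The arm

A 7-joint arm with a two-finger parallel gripper is mounted at the origin on a cart in front of the work surface, level with it; the furniture and walls round the work are solid. World frame = base frame: x ahead of the robot, y to its left, z up, the work surface at z = 0. Lengths are in mm, angles in rad, forces in N, time in s.
With the tool pointing down it reaches from about 400 to 850 mm from the base axis. Payload 6.9 kg.
Tool frame: the origin (TCP) lies between the finger pads; the fingertips stand tip_extent ahead of it and the grasp point (between the pads) lies 5 mm behind it (tip_extent is the distance from the TCP to the fingertips, in mm); z points along the fingers, y is the line along which they close (so a half turn about z gives the same grasp; the last joint's range is limited). The gripper opens to 85 mm and grips with 20 to 120 N. Pads are 22 mm wide; open, the fingers measure 114 mm over their backs; the gripper's body (76 mm by 85 mm) begins 54 mm behind the grasp point. The pads swing forward as they close: fully open they stand 13 mm farther back than shut.
Start: joints at [-1.222, 0.507, -0.238, 1.5, 0.126, 1.149, -0.155], TCP at [150.89, 606.502, 245.275] pointing down, gripper open.
Joint ranges: [-3.08, 3.08], [-0.24, 2.05], [-1.43, 1.35], [0, 2.5], [-1.52, 4.66], [0.17, 1.96], [-2.89, 2.89]. Speed limits (rad/s): [2.39, 2.39, 3.14, 3.14, 3.14, 3.14, 3.14].

### API

Orientations are given as a unit quaternion [x, y, z, w].
In Python, from plant import * gives the robot as it stands.
- The arm moves only by the tool send_rows, never from a script. Its argument "series" is text: rows parted by semicolons, each of 5 numbers parted by spaces: the opening, from 0 (shut) to 1 (fully open), then the shift along the tool's x, y, z in cm, then the turn about the tool's z in degrees. A call has 1 to 5 rows; each row shifts and turns the commanded pose from where the row before left it, along the tool's axes as they then stand; what a row does not reach is not made up. A row lasts 1/12 s, in which the tool goes at most 41.7 mm and 7.16 degrees, less where a joint would pass 70% of its speed; a pose out of reach is approached as far as the arm can. A call is refused whole if a number of a shift passes 4.17 or a number of a turn 7.16, either way. A call with a gripper value outside its range is refused whole. The fingers move at their own pace and stop on an object; "squeeze" is the grip in N (left out, the last holds). Time passes only in rows, so rows that do not move let the fingers close. It gives the time, the measured TCP pose, the force, the opening and the grip force at its end, in the units of the state.
- sense(): the state, without advancing time (a new reading comes with each control period).
- grab_frame(name): name is "side" or "top"; returns (picture, depth): 420x560x3 uint8, red, green, blue; 420x560 float32, mm along the optical axis (not along the pixel's ray), 0 where there is no reading.
- calibration(name): a dict with "intrinsics" (3x3 intrinsics, pixels), "rvec" (rotation vector, rad) and "tvec" (3), from world to camera coordinates, as OpenCV has them. Camera axes: x right, y down, z forward; pixel columns grow to the right and rows downward; lengths in mm; the calibration is good to about 2 mm. A picture is of the moment at which its call begins. calibration takes no time and is no camera call.
- finish_job(): hands the job in; it is judged then, once.
The state is a dict: "time": time; "qpos": joint angles; "dq": joint speeds; "tau": joint torques, N m; "tool_pos": TCP position; "tcp_rot": TCP orientation; "contact_force": force on the tool from outside, world axes, zero at the start; "wrist_torque": the same for the moment, N m; "finger_gap": opening from 0.0 (shut) to 1.0 (fully open); "finger_force": force on a finger pad.
Only numpy, scipy, OpenCV 4.12 (cv2) and the standard library are available. Lean on these libraries where they do the work, as an engineer would, in place of code of your own. Each camera call takes 0.05 s, during which the arm holds its last target. There are 200 camera calls.

### The job

The spindle of the tape stand has been knocked and is bent. Slide the empty eight-sided roll hub along the spindle and off its open end, easing it gently round the bend without forcing it against the spindle, then carry it to the small steel dish and set it down in there, not dropping it. Leave the timer, the shaker and the tin where they stand.

Things in the scene. Friction and masses are not known exactly. Their poses are not given: they have to be found in the camera images.
- stand: Grey tape stand, fixed to the worktop: base plate 110x100x10 mm, upright cheek plate 60 mm wide, 10 mm thick, up to 158 mm high. Origin: on the worktop below the front face of the cheek; z up; its -x is the way the spindle points. A glass shelf, 0.5 m up on a thin post, begins to its left: keep arm and wrist in front of it (nearer the robot) on the way there.
- spindle_root (a point): Centre of the spindle where it leaves the cheek's front face, 130 mm up, through a boss 38 mm wide and 6 mm thick; axes as the stand. Round steel spindle, 22 mm thick: straight along -x for 48 mm, then bending 9 degrees over 24 mm, then straight to its rounded open end 143 mm out, 11 mm off the first line. The side it bends to (any way round) varies and is not reported. It does not give or turn.
- hub: Empty roll hub: white plastic eight-sided sleeve, 30 mm long along its x, 48 mm over flats (one up, one on either side), through bore 28 mm wide (3 mm play all round); 50 to 100 g. Origin at its centre. It starts 24 to 27 mm out from the cheek, hanging on the spindle. It passes the bend unturned if its centre follows the spindle. Over 20 N between it and the spindle while it slides is forcing.
- dish: Small round steel dish, loose, 138 mm over the rim, 17 mm high, flat floor about 100 mm wide and 2 mm thick, sloping sides. Origin: centre of the underside, z up.
- kitchen_timer: Round kitchen timer, white with a red top, 65 mm wide, 46 mm high, loose; a bystander. Origin: centre of the underside.
- pepper_shaker: Pepper shaker, 44 mm wide, 90 mm high, loose; a bystander. Origin: centre of the underside.
- fish_tin: Oblong food tin with a dark lid, 63x105x25 mm, loose; a bystander. Origin: centre of the underside.

How it is judged:
By the outcome, as a careful person would: the job done as asked, in the order asked, and still so for the second after the job is handed in, with the robot touching nothing.
It also fails if it takes over 58 s, if anything falls off the work surface, if the arm or the gripper's body presses on something with over 40 N, if the wrist force passes 120 N, or if a joint passes its speed limit or range.

## Working session

There is one attempt and no reset: what is moved stays moved. The work goes in short steps, Python scripts to look and compute and a tool call to move; the robot and the scene stay as the last step left them, time stands still between calls to the robot, and variables do not carry over. Pictures are saved under pics/ and viewed, at most 10 in all, crops included, and the job is handed in when it is done.

Besides the shell and the picture viewer there is one more tool, called after "Emit:" by a JSON object that holds its "name" and its "arguments". send_rows: Moves the arm, as the interface text tells. Its arguments: {"type":"object","properties":{"series":{"type":"string"},"squeeze":{"type":"number"}},"required":["series"]}

```bash
mkdir -p pics; cat > h.py <<'E'
from plant import *
import numpy as np, cv2
def shot(n,f):
    p,d=grab_frame(n); cv2.imwrite(f'pics/{f}.png',p[:,:,::-1]); np.savez(f'pics/{f}.npz',p=p,d=d); return p,d
def cloud(n,d):
    c=calibration(n);K=np.array(c["intrinsics"]);R=cv2.Rodrigues(np.array(c["rvec"],float))[0];t=np.array(c["tvec"],float).ravel()
    v,u=np.mgrid[:d.shape[0],:d.shape[1]]
    P=np.stack([(u-K[0,2])/K[0,0]*d,(v-K[1,2])/K[1,1]*d,d],-1)
    W=(P-t)@R; W[d==0]=np.nan
    return W
E
python3 - <<'E'
from h import *
print(sense())
for n in("side","top"):
    shot(n,n+'0'); c=calibration(n);R=cv2.Rodrigues(np.array(c["rvec"],float))[0];print(n,-R.T@np.array(c["tvec"]).ravel(),R[2])
E
```

```text
{'time': 0.0, 'qpos': array([-1.22152493,  0.50835128, -0.23755737,  1.50114359,  0.12572171,
        1.14887687, -0.15474281]), 'dq': array([-0.00081145,  0.00039452,  0.00134243,  0.00024639, -0.00208245,
       -0.00149796,  0.00019673]), 'tau': array([-2.69970378e-04, -6.20587993e+01, -2.18638055e+00, -2.49658191e+01,
        1.28766263e-02,  1.14133355e-02,  4.73767159e-06]), 'tool_pos': array([150.80165554, 606.04499303, 244.41870948]), 'tcp_rot': array([ 1.21527944e-01,  9.92587609e-01, -8.87740624e-04, -9.18136429e-05]), 'contact_force': array([-0.96446544, -0.70342658,  1.14386688]), 'wrist_torque': array([-0.0476024 , -0.01585995, -0.00863258]), 'finger_force': 0.0, 'finger_gap': 1.0018987167615838}
side [ 253.79208274 -489.01741896 1142.15276359] [ 0.25681711  0.42847473 -0.8662877 ]
top [399.81109748   4.48748296 948.26411339] [ 0.1870025   0.0299279  -0.98190345]
```

View pics/side0.png

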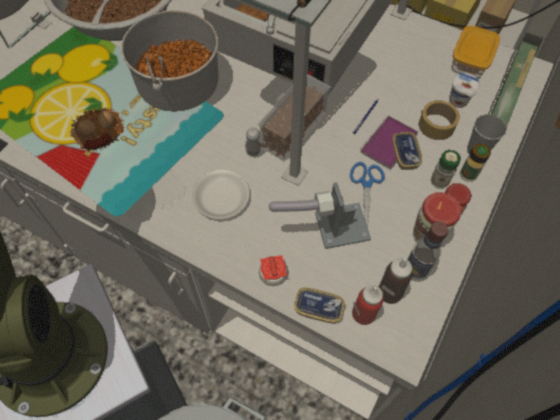

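View pics/top0.png

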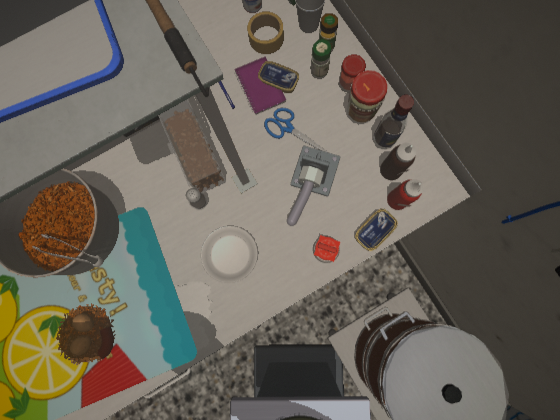

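Side view: hub about (325,200), spindle tip (272,206), dish (221,195), shelf post (297,175). Top view: hub (313,175), spindle tip (293,220), dish (231,253), timer (326,248), tin (376,230), shaker (194,197). Next I measure these.

```bash
cat > m.py <<'E'
from h import *
for n,pts in(("side",dict(hub=(325,200),tip=(272,206),mid=(295,206),dish=(221,195),post=(297,175),postmid=(300,80),timer=(273,267),tin=(319,305),shaker=(253,140),plate=(355,235),cheek=(342,195),shelf=(300,5))),
 ("top",dict(hub=(313,175),tip=(293,220),mid=(302,200),dish=(231,253),timer=(326,248),tin=(376,230),shaker=(194,197),postfoot=(247,184),shelf=(215,75),plate=(318,152),pot=(100,225)))):
    d=np.load(f'pics/{n}0.npz')['d']; W=cloud(n,d)
    for k,(u,v) in pts.items(): print(n,k,np.nanmedian(W[v-1:v+2,u-1:u+2].reshape(-1,3),0).round(0))
W=[];
for n in("side","top"):
    z=np.load(f'pics/{n}0.npz');w=cloud(n,z['d']).reshape(-1,3);W.append(w[np.isfinite(w[:,0])])
    # dish rim fit by extents
np.savez('pics/c.npz',s=W[0],t=W[1])
E
python3 m.py
for f in side top; do python3 - $f <<'E'
import cv2,sys
f=sys.argv[1];i=cv2.imread(f'pics/{f}0.png')
c=i[165:255,250:380] if f=='side' else i[130:240,260:370]
cv2.imwrite(f'pics/{f}z.png',cv2.resize(c,None,fx=5.4,fy=5.4,interpolation=cv2.INTER_CUBIC))
E
done
```

```text
side hub [638. -42. 151.]
side tip [537.   7. 143.]
side mid [579. -17. 142.]
side dish [486. 166.   2.]
side post [671. 116.  10.]
side postmid [665. 117. 351.]
side timer [490. -77.  44.]
side tin [ 535. -195.   23.]
side shaker [610. 223.  74.]
side plate [702. -92.   9.]
side cheek [740.  16.   0.]
side shelf [661. 122. 526.]
top hub [637. -37. 151.]
top tip [541.   7. 144.]
top mid [584. -13. 143.]
top dish [487. 161.   1.]
top timer [491. -68.  45.]
top tin [ 535. -191.   21.]
top shaker [610. 234.  85.]
top postfoot [661. 122.   4.]
top shelf [658.  98. 517.]
top plate [738. -57.  11.]
top pot [544. 436. 113.]
```

View pics/sidez.png

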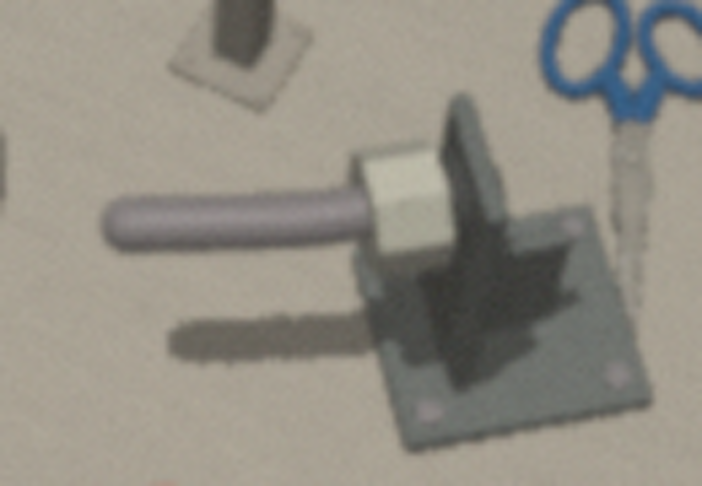

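View pics/topz.png

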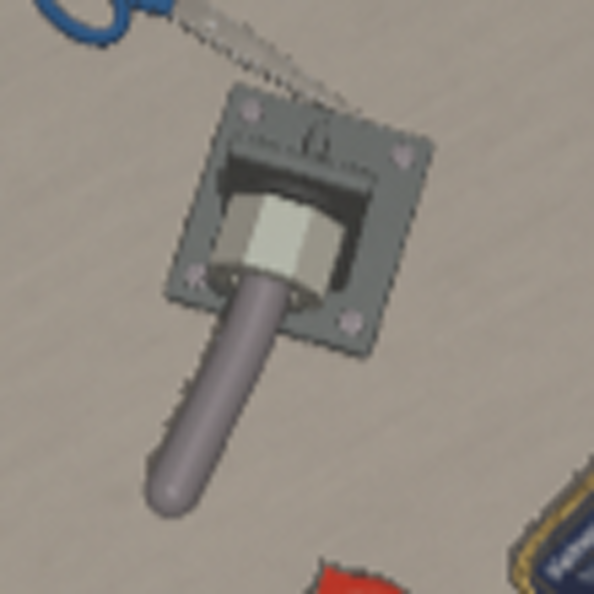

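The zooms show the hub against the cheek on the straight root section, with a flat facing up. The spindle bends sideways towards the dish and perhaps slightly upwards. Next I fit the geometry.

```bash
cat > fit.py <<'E'
from h import *
from scipy.optimize import least_squares
C=np.load('pics/c.npz')
s=np.r_[np.linspace(0,48,17),np.linspace(48,72,25)[1:],np.linspace(72,143,48)[1:]]
def line():
    a=np.radians(np.clip((s-48)/24,0,1)*9); ds=np.diff(s,prepend=0)
    am=np.r_[0,(a[1:]+a[:-1])/2]
    return np.cumsum(ds*np.cos(am)),np.cumsum(ds*np.sin(am))
def axis(p):
    X,Y=line(); x,y,z,yaw,roll=p; 
    L=np.stack([-X,Y*np.cos(roll),Y*np.sin(roll)],1)
    c,sn=np.cos(yaw),np.sin(yaw); return L@np.array([[c,-sn,0],[sn,c,0],[0,0,1]]).T+[x,y,z]
def dist(P,A):  # point to polyline
    a,b=A[:-1],A[1:];ab=b-a;t=np.clip(((P[:,None]-a)*ab).sum(2)/(ab*ab).sum(1),0,1)
    return np.linalg.norm(P[:,None]-a-t[...,None]*ab,axis=2).min(1)
if __name__=="__main__":
  for tag in('s','t','st'):
    sel=[]
    for k in tag:
        w=C[k]; m=(w[:,2]>118)&(w[:,2]<165)&(w[:,0]>500)&(w[:,0]<720)&(w[:,1]>-90)&(w[:,1]<50); w=w[m]
        sel.append(w)
    best=None
    for roll0 in np.arange(0,6.3,.8):
        p=np.array([660,-48,130,-0.42,roll0])
        P=np.vstack(sel)
        for it in range(4):
            A=axis(p); out=np.cos(p[3])*(P[:,0]-p[0])+np.sin(p[3])*(P[:,1]-p[1])
            d=dist(P,A); Q=P[(out<-48)&(d<20+6*(it==0))]
            # cheek-side info: tip end fixes x along axis
            r=least_squares(lambda q:np.r_[dist(Q,axis(q))-11,(q[2]-130)/2*3],p,loss='soft_l1'); p=r.x
        if best is None or r.cost/len(Q)<best[0]: best=(r.cost/len(Q),p,len(Q))
    print(tag,round(best[0],3),best[1].round(3),best[2],axis(best[1])[-1].round(1))
  # base plate orientation & hub top flat
  for k in 'st':
    w=C[k]
    m=(abs(w[:,2]-10)<5)&(np.hypot(w[:,0]-710,w[:,1]+75)<110)&(w[:,1]<0)
    print(k,'plate',cv2.minAreaRect(w[m][:,:2].astype(np.float32)))
    m=(abs(w[:,2]-151)<2.5)&(np.hypot(w[:,0]-637,w[:,1]+38)<35)
    print(k,'hubtop',cv2.minAreaRect(w[m][:,:2].astype(np.float32)),w[m].mean(0).round(1),m.sum())
    m=(w[:,2]>14)&(w[:,2]<23)&(np.hypot(w[:,0]-486,w[:,1]-163)<90)
    q=w[m]; o=least_squares(lambda c:np.hypot(q[:,0]-c[0],q[:,1]-c[1])-68,[486,163],loss='soft_l1').x
    print(k,'dish',o.round(1),m.sum(), 'floor',np.median(w[(np.hypot(w[:,0]-o[0],w[:,1]-o[1])<40)][:,2]).round(1))
E
python3 fit.py
```

```text
s 0.773 [ 5.97516e+02 -2.16190e+01  1.33991e+02 -5.05000e-01 -1.02500e+00] 119 [476.5  53.  122.9]
t 0.654 [ 6.67593e+02 -5.81100e+01  1.29311e+02 -5.86000e-01  9.07400e+00] 497 [542.5  10.2 133.8]
st 0.851 [ 5.99632e+02 -2.05790e+01  1.33910e+02 -4.87000e-01 -1.37000e+00] 263 [475.4  48.2 121.2]
s plate ((707.7659912109375, -91.00189208984375), (179.3025360107422, 196.5359344482422), 89.68739318847656)
s hubtop ((643.6228637695312, -42.2081298828125), (36.02025604248047, 42.127227783203125), 68.61209106445312) [642.  -38.2 150.4] 137
s dish [483.2 160.8] 460 floor 1.4
t plate ((711.7623901367188, -43.17076110839844), (125.14392852783203, 142.23516845703125), 71.5895767211914)
t hubtop ((643.8624267578125, -41.162078857421875), (38.05564880371094, 40.35890197753906), 70.59676361083984) [643.3 -35.  150.2] 158
t dish [484.4 164.1] 497 floor 0.8
```

```bash
cat > fit2.py <<'E'
from fit import *
for k in 'st':
    w=C[k]
    m=(w[:,2]>154)&(w[:,2]<163)&(np.hypot(w[:,0]-665,w[:,1]+50)<70);q=w[m]
    c=q[:,:2].mean(0);_,_,V=np.linalg.svd(q[:,:2]-c)
    print(k,'cheek top',m.sum(),cv2.minAreaRect(q[:,:2].astype(np.float32)),'ax',np.degrees(np.arctan2(V[0,1],V[0,0])).round(1),q[:,2].mean().round(1))
    m=(w[:,2]>9)&(w[:,2]<14)&(np.hypot(w[:,0]-690,w[:,1]+60)<85);q=w[m]
    print(k,'plate',cv2.minAreaRect(q[:,:2].astype(np.float32)))
    # spindle: slices
    m=(w[:,2]>118)&(w[:,2]<149)&(w[:,0]>500)&(w[:,0]<640)&(w[:,1]>-60)&(w[:,1]<40);q=w[m]
    u=np.array([-np.cos(.4),np.sin(.4)]);v=np.array([np.sin(.4),np.cos(.4)]) # along, left
    e=(q[:,:2]-[660,-48])@u;l=(q[:,:2]-[660,-48])@v
    for a in range(30,150,8):
        n=(e>=a)&(e<a+8)
        if n.sum()>5: print(k,a,n.sum(),'l',l[n].min().round(1),l[n].max().round(1),'z',np.percentile(q[n,2],[5,97]).round(1))
    print('e max',e.max())
E
python3 fit2.py
```

```text
s cheek top 129 ((659.7683715820312, -37.61246109008789), (55.150901794433594, 51.90053939819336), 46.27314376831055) ax -109.1 157.2
s plate ((697.8929443359375, -56.84252166748047), (99.35636901855469, 126.30659484863281), 72.43562316894531)
s 30 68 l -22.8 25.1 z [120.1 148.6]
s 38 49 l -8.7 27.1 z [125.5 144. ]
s 46 36 l -10.1 9.6 z [130.3 142.8]
s 54 41 l -9.7 11.5 z [130.6 142.8]
s 62 41 l -11.0 10.2 z [129.2 142.8]
s 70 34 l -11.4 9.2 z [133.5 143.9]
s 78 37 l -9.5 8.1 z [131.7 143.9]
s 86 40 l -8.4 10.3 z [132.5 145.9]
s 94 39 l -7.5 10.5 z [133.5 145.3]
s 102 37 l -7.6 12.1 z [134.  146.5]
s 110 38 l -6.7 13.5 z [131.8 145.8]
s 118 43 l -5.6 13.9 z [131.2 145.6]
s 126 40 l -5.2 15.8 z [132.  148.1]
s 134 29 l -4.2 11.5 z [134.9 145.8]
e max 141.03114109338335
t cheek top 122 ((661.2619018554688, -39.85636901855469), (58.128543853759766, 26.4244384765625), 72.29537200927734) ax 72.1 156.9
t plate ((698.9359741210938, -52.464332580566406), (99.14999389648438, 123.02754211425781), 71.02193450927734)
t 30 69 l -18.7 29.2 z [120.3 148.7]
t 38 56 l -6.1 27.5 z [124.  146.9]
t 46 35 l -6.4 14.6 z [133.3 141.3]
t 54 36 l -6.6 14.6 z [133.9 142.9]
t 62 37 l -6.4 15.2 z [133.9 142.4]
t 70 34 l -5.9 14.8 z [134.9 143.7]
t 78 37 l -5.9 15.1 z [133.9 143.3]
t 86 40 l -5.6 15.8 z [133.8 143.1]
t 94 35 l -4.8 16.4 z [133.9 144.6]
t 102 39 l -4.1 16.7 z [135.7 145. ]
t 110 36 l -3.7 17.5 z [136.1 145.9]
t 118 40 l -2.9 18.2 z [136.9 145.8]
t 126 36 l -2.7 18.4 z [137.9 145.9]
t 134 34 l -1.3 16.3 z [135.7 144.6]
e max 142.0980420270058
```

```bash
cat > fit3.py <<'E'
from fit import *
for tag in('s','t','st'):
    P=np.vstack([C[k] for k in tag]); m=(P[:,2]>118)&(P[:,2]<149)&(P[:,0]>500)&(P[:,0]<640)&(P[:,1]>-60)&(P[:,1]<40);P=P[m]
    p=np.array([658,-38,130,-.323,.4])
    for it in range(5):
        ax=np.array([-np.cos(p[3]),-np.sin(p[3])]);e=(P[:,:2]-p[:2])@ax
        Q=P[(e>46)&(dist(P,axis(p))<16)]
        em=np.sort((Q[:,:2])@ax)[-3:].mean()
        r=least_squares(lambda q:np.r_[dist(Q,axis(q))-11,(q[2]-130)*5,(q[3]+.323)*400,(em-(q[:2]@ax)-142)*3],p,loss='soft_l1');p=r.x
    res=dist(Q,axis(p))-11
    print(tag,p.round(3),len(Q),res.std().round(2),'tip',axis(p)[-1].round(1))
    w=P=np.vstack([C[k] for k in tag]); a=np.array([-np.cos(p[3]),-np.sin(p[3])]);b=np.array([-np.sin(p[3]),np.cos(p[3])])
    w=w[(abs(w[:,2]-151)<2.)]; e=(w[:,:2]-p[:2])@a; l=(w[:,:2]-p[:2])@b; n=(e>0)&(e<60)&(abs(l)<14)
    print(' hub top e',np.percentile(e[n],[1,50,99]).round(1),'l',np.percentile(l[n],[1,50,99]).round(1))
    w=np.vstack([C[k] for k in tag]);w=w[(w[:,2]>110)&(w[:,2]<128)];e=(w[:,:2]-p[:2])@a; l=(w[:,:2]-p[:2])@b;n=(e>5)&(e<50)&(abs(l)<40)
    print(' hub sides l',np.percentile(l[n],[2,98]).round(1))
E
python3 fit3.py
```

```text
s [ 6.71822e+02 -4.65330e+01  1.29876e+02 -3.19000e-01  3.49000e-01] 503 1.78 tip [540.8   9.6 134.3]
 hub top e [ 8.8 32.6 48.2] l [-13.4  -2.   13.2]
 hub sides l [-29.9  23.9]
t [ 6.73322e+02 -4.45950e+01  1.29361e+02 -3.16000e-01  3.44000e-01] 490 1.23 tip [542.1  11.2 133.7]
 hub top e [ 9.3 34.2 48.8] l [-11.5   0.5  12.9]
 hub sides l [-28.1  27.9]
st [ 6.72884e+02 -4.56620e+01  1.29633e+02 -3.17000e-01  3.46000e-01] 993 1.67 tip [541.7  10.2 134. ]
 hub top e [ 9.3 33.5 48.9] l [-12.9  -0.5  13.2]
 hub sides l [-31.1  26.8]
```

```bash
python3 - <<'E'
from h import *
import plant; print([k for k in dir(plant) if not k.startswith('_')])
z=np.load('pics/top0.npz');W=cloud('top',z['d'])
m=(W[...,2]>470)&(W[...,2]<580)&(W[...,0]>200);q=W[m]
print('shelf',cv2.boxPoints(cv2.minAreaRect(q[:,:2].astype(np.float32))).round(0),q[:,2].min(),q[:,2].max())
for u,v in((213,76),(100,130),(10,180),(170,0),(130,55)): print(u,v,W[v,u].round(0))
m=(W[...,0]>350)&(W[...,0]<800)&(W[...,1]>330)&(W[...,2]<300);print('pot max z',np.nanpercentile(W[...,2][m],99.5))
E
```

```text
['IKError', 'calibration', 'finish_job', 'grab_frame', 'sense', 'tip_extent']
shelf [[ 506.  357.]
 [ 756. -362.]
 [ 994. -280.]
 [ 744.  440.]] 470.0223366194416 538.0028222883036
213 76 [657. 101. 517.]
100 130 [590. 236. 517.]
10 180 [530. 339. 518.]
170 0 [764. 158. 519.]
130 55 [689. 206. 517.]
pot max z 160.9388003950022
```

Emit:
{"name": "send_rows", "arguments": {"series": "1 0 -4 -1 0.8;1 0 -4 -1 0.8;1 -2 -3.5 0 0.8;1 -2 -3.5 0 0.8;1 -2 -3.5 0 0.8", "squeeze": 30}}

```text
time: 0.52
tool_pos: [158.9, 409.4, 265.0]
tcp_rot: [0.156, 0.988, -0.0, 0.0]
contact_force: [1.4, 0.3, 0.6]
finger_gap: 0.999
finger_force: 0.0
```

Emit:
{"name": "send_rows", "arguments": {"series": "1 -3.9 -1.2 0 0;1 -3.9 -1.2 0 0;1 -3.9 -1.2 0 0;1 -3.8 -1.5 0 0;1 -3.8 -1.5 0 0"}}

```text
time: 0.93
tool_pos: [323.3, 287.4, 265.3]
tcp_rot: [0.156, 0.988, 0.0, 0.0]
contact_force: [0.1, 1.3, -0.4]
finger_gap: 0.997
finger_force: 0.0
```

Emit:
{"name": "send_rows", "arguments": {"series": "1 -3.7 -1.8 0 0;1 -3.7 -1.8 0 0;1 -3.7 -1.8 0 0;1 -3.5 -2 0 0;1 -3.5 -2 0 0"}}

```text
time: 1.35
tool_pos: [466.3, 142.0, 265.1]
tcp_rot: [0.156, 0.988, -0.0, -0.0]
contact_force: [0.8, -0.1, -0.4]
finger_gap: 0.998
finger_force: 0.0
```

Emit:
{"name": "send_rows", "arguments": {"series": "1 -3.5 -2 0 0;1 -3.5 -2 0 0;1 -3.5 -2 0 0;1 0 0 0 0;1 0 0 0 0"}}

```text
time: 1.77
tool_pos: [547.5, 51.8, 264.4]
tcp_rot: [0.159, 0.987, -0.001, -0.0]
contact_force: [-0.6, 0.8, -0.5]
finger_gap: 0.998
finger_force: 0.0
```

```bash
cat > rel.py <<'E'
from h import *
from scipy.spatial.transform import Rotation as Ro
import sys
s=sense();R=Ro.from_quat(s['tcp_rot']).as_matrix()
print('t',round(s['time'],2),'tip',tip_extent() if callable(tip_extent) else tip_extent,s['tool_pos'].round(1),'F',s['contact_force'].round(1),'T',s['wrist_torque'].round(2),'gap',round(s['finger_gap'],3),s['finger_force'])
print('axes',R.round(3).tolist(),'yaw y',np.degrees(np.arctan2(R[1,1],R[0,1])).round(2))
g=np.array([float(v) for v in sys.argv[1:4]]);print('tool delta cm',(R.T@(g-s['tool_pos'])/10).round(2))
E
python3 rel.py 644.9 -36.8 265
```

```text
t 1.77 tip 14.0 [547.5  51.8 264.4] F [-0.6  0.8 -0.5] T [0.09 0.01 0.01] gap 0.998 0.0
axes [[-0.95, 0.313, -0.001], [0.313, 0.95, -0.001], [0.001, -0.001, -1.0]] yaw y 71.76
tool delta cm [-12.02  -5.36  -0.06]
```

Emit:
{"name": "send_rows", "arguments": {"series": "1 -3.5 -1.5 0 0;1 -3.5 -1.5 0 0;1 -3 -1.3 1 0;1 -2 -1 2 0;1 0 0 2 0"}}

```text
time: 2.18
tool_pos: [646.8, -36.4, 214.5]
tcp_rot: [0.158, 0.987, -0.001, 0.001]
contact_force: [-0.6, -0.8, -0.5]
finger_gap: 0.998
finger_force: 0.0
```

Emit:
{"name": "send_rows", "arguments": {"series": "1 0 0 0 0;1 0 0 0 0"}}

```text
time: 2.35
tool_pos: [643.3, -31.2, 214.2]
tcp_rot: [0.155, 0.988, 0.0, -0.002]
contact_force: [0.1, 0.1, 0.8]
finger_gap: 1.0
finger_force: 0.0
```

```bash
python3 rel.py 644.9 -36.8 122; python3 -c "
from h import *
p,d=shot('top','top1');cv2.imwrite('pics/top1z.png',cv2.resize(p[80:260,200:420,::-1],None,fx=3.2,fy=3.2))"
```

```text
t 2.35 tip 14.0 [643.3 -31.2 214.2] F [0.1 0.1 0.8] T [ 0.01  0.03 -0.02] gap 1.0 0.0
axes [[-0.952, 0.307, -0.004], [0.307, 0.952, 0.001], [0.004, 0.0, -1.0]] yaw y 72.13
tool delta cm [-0.36 -0.49  9.22]
```

View pics/top1z.png

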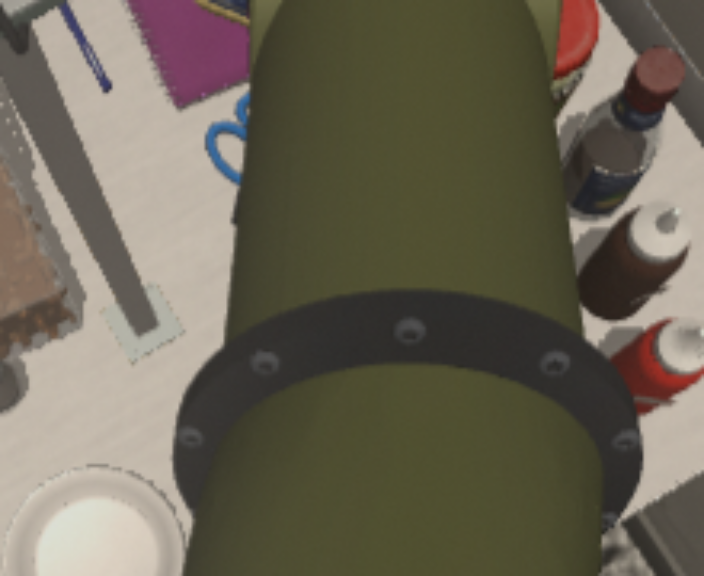

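The arm hides the hub from the top camera, so I'll descend and then check with the side camera.

Emit:
{"name": "send_rows", "arguments": {"series": "1 -0.2 -0.3 2.5 0;1 -0.2 -0.2 2.5 0;1 0 0 2.4 0;1 0 0 1.8 0;1 0 0 0 0"}}

```text
time: 2.82
tool_pos: [645.0, -37.2, 121.5]
tcp_rot: [0.155, 0.988, 0.0, -0.002]
contact_force: [0.7, -0.0, 0.1]
finger_gap: 1.003
finger_force: 0.0
```

Emit:
{"name": "send_rows", "arguments": {"series": "1 0 0 0 0;1 0 0 0 0"}}

```text
time: 2.98
tool_pos: [647.9, -38.3, 125.7]
tcp_rot: [0.156, 0.988, 0.0, 0.002]
contact_force: [0.4, -0.8, 0.1]
finger_gap: 1.001
finger_force: 0.0
```

```bash
python3 rel.py 644.9 -36.8 122; python3 -c "
from h import *
p,d=shot('side','side1');cv2.imwrite('pics/side1z.png',cv2.resize(p[120:270,230:400,::-1],None,fx=4,fy=4))"
```

```text
t 2.98 tip 14.0 [647.9 -38.3 125.7] F [ 0.4 -0.8  0.1] T [-0.03  0.04 -0.01] gap 1.001 0.0
axes [[-0.952, 0.307, 0.003], [0.307, 0.952, 0.0], [-0.003, 0.001, -1.0]] yaw y 72.09
tool delta cm [0.33 0.05 0.37]
```

View pics/side1z.png

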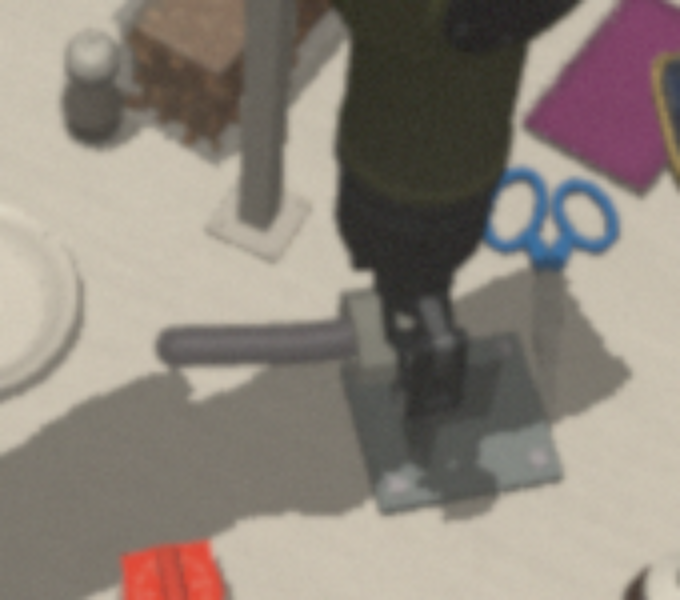

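The near finger looks a little too far towards the cheek. I'll measure it against the hub in the cloud.

```bash
cat > chk.py <<'E'
from h import *
import sys
s=sense();d=shot('side',sys.argv[1])[1];W=cloud('side',d)
a=np.array([-np.cos(.317),.3117]);b=np.array([.3117,np.cos(.317)]);rt=np.array([671.5,-45.5])
e=(W[...,:2]-rt)@a;l=(W[...,:2]-rt)@b;z=W[...,2]
t=s['tool_pos'];print('tcp e,l,z',((t[:2]-rt)@a).round(1),((t[:2]-rt)@b).round(1),t[2].round(1),s['time'])
for n,m in dict(finger=(z>115)&(z<150)&(l<-34)&(l>-80)&(abs(e-25)<60),hubtop=(abs(z-150.5)<2)&(abs(l)<24)&(e>-5)&(e<70),hubface=(abs(z-127)<12)&(l<-17)&(l>-32)&(e>-5)&(e<60)).items():
    if m.sum()>3: print(n,m.sum(),'e',np.percentile(e[m],[2,25,50,75,98]).round(1),'l',np.percentile(l[m],[2,50,98]).round(1))
E
python3 chk.py side2
```

```text
tcp e,l,z 24.5 -0.7 125.8 3.0333
finger 26 e [18.9 31.3 32.4 34.6 35.7] l [-59.3 -52.1 -45.5]
hubtop 63 e [19.5 34.8 39.6 43.3 47.7] l [-12.4  -0.1  12.4]
hubface 58 e [27.6 32.8 37.7 44.3 47.7] l [-25.8 -23.9 -18.5]
```

Emit:
{"name": "send_rows", "arguments": {"series": "1 0.6 0 0.3 0;1 0 0 0 0;1 0 0 0 0"}}

```text
time: 3.33
tool_pos: [640.8, -37.0, 120.7]
tcp_rot: [0.156, 0.988, 0.0, 0.0]
contact_force: [0.4, 1.0, 0.2]
finger_gap: 0.996
finger_force: 0.0
```

```bash
python3 chk.py side3
```

```text
tcp e,l,z 31.9 -1.5 120.7 3.3333
finger 30 e [33.7 38.6 40.6 42.2 43.3] l [-59.5 -52.3 -46.7]
hubtop 35 e [27.6 40.5 43.3 45.7 47.3] l [-18.2  -4.6  10.8]
hubface 37 e [33.  38.4 42.2 46.1 47.8] l [-25.7 -23.9 -17.4]
```

Emit:
{"name": "send_rows", "arguments": {"series": "0.8 0 0.1 0 0;0.6 0 0 0 0;0.5 0 0 0 0;0.4 0 0 0 0;0.3 0 0 0 0", "squeeze": 30}}

```text
time: 3.8
tool_pos: [641.7, -35.9, 120.4]
tcp_rot: [0.156, 0.988, 0.0, 0.0]
contact_force: [0.7, 1.6, 0.8]
finger_gap: 0.561
finger_force: 31.2
```

Emit:
{"name": "send_rows", "arguments": {"series": "0.3 0 0 0 0;0.2 0 0 0 0;0.2 0 0 0 0"}}

```text
time: 4.05
tool_pos: [641.7, -36.0, 120.4]
tcp_rot: [0.156, 0.988, 0.0, 0.0]
contact_force: [0.4, 1.7, 1.2]
finger_gap: 0.563
finger_force: 31.3
```

```bash
python3 chk.py side4; python3 rel.py 640 -37 122
```

```text
tcp e,l,z 31.3 -0.2 120.4 4.05
finger 10 e [26.9 33.7 37.5 38.2 38.5] l [-40.9 -37.7 -34.3]
hubtop 24 e [23.1 43.5 44.7 46.  47.4] l [-20.4  -2.    9. ]
hubface 39 e [ 0.6 41.6 43.1 46.5 47.8] l [-31.7 -25.7 -17.9]
t 4.1 tip 14.0 [641.7 -35.9 120.4] F [1.6 3.1 1.2] T [ 0.44 -0.25 -0.03] gap 0.556 31.289303764351644
axes [[-0.951, 0.308, 0.001], [0.308, 0.951, 0.0], [-0.0, 0.001, -1.0]] yaw y 72.04
tool delta cm [ 0.13 -0.15 -0.16]
```

Emit:
{"name": "send_rows", "arguments": {"series": "0.3 0 0 -0.15 0;0.3 0 0 -0.15 0;0.3 0 0 0 0", "squeeze": 40}}

```text
time: 4.35
tool_pos: [641.2, -37.0, 123.4]
tcp_rot: [0.156, 0.988, -0.0, -0.0]
contact_force: [-0.0, -0.2, 0.0]
finger_gap: 0.554
finger_force: 41.1
```

Emit:
{"name": "send_rows", "arguments": {"series": "0.3 0 0 0 0;0.3 0.5 0 0 0;0.3 0 0 0 0;0.3 0 0 0 0"}}

```text
time: 4.68
tool_pos: [636.2, -34.7, 123.2]
tcp_rot: [0.156, 0.988, -0.0, -0.0]
contact_force: [-0.5, -0.6, -0.8]
finger_gap: 0.561
finger_force: 41.1
```

Emit:
{"name": "send_rows", "arguments": {"series": "0.3 0.4 0 0 0;0.3 0.4 0 0 0;0.3 0.4 0 0 0;0.3 0.4 0 0 0.7;0.3 0 0 0 0"}}

```text
time: 5.1
tool_pos: [620.5, -29.4, 123.3]
tcp_rot: [0.163, 0.987, 0.0, -0.0]
contact_force: [-0.2, -0.1, -1.9]
finger_gap: 0.556
finger_force: 41.1
```

```bash
python3 chk.py side5; python3 rel.py 640 -37 122
```

```text
tcp e,l,z 53.5 -0.6 123.3 5.1
finger 7 e [48.2 51.1 59.1 60.4 60.9] l [-39.6 -37.7 -36.2]
hubtop 29 e [ 8.3 12.7 65.2 67.8 69.8] l [-22.3  -4.4  11. ]
hubface 43 e [ 0.1  3.5  7.6  8.6 13.9] l [-31.3 -28.  -17. ]
t 5.15 tip 14.0 [621.  -29.5 123.4] F [1.  0.2 0.1] T [ 0.05 -0.    0.01] gap 0.559 41.122491859132424
axes [[-0.947, 0.32, -0.0], [0.32, 0.947, 0.0], [0.0, 0.0, -1.0]] yaw y 71.33
tool delta cm [-2.04 -0.1   0.14]
```

Emit:
{"name": "send_rows", "arguments": {"series": "0.3 0.4 0 0 0.8;0.3 0.4 0 0 1.3;0.3 0.4 0.01 -0.01 1.3;0.3 0 0 0 0;0.3 0 0 0 0"}}

```text
time: 5.57
tool_pos: [610.0, -25.5, 123.5]
tcp_rot: [0.191, 0.982, -0.0, -0.0]
contact_force: [-1.1, 0.2, -1.2]
finger_gap: 0.56
finger_force: 41.1
```

Emit:
{"name": "send_rows", "arguments": {"series": "0.3 0.4 0 -0.01 1.3;0.3 0.4 0.01 -0.02 1.3;0.3 0.4 0.01 -0.02 1.3;0.3 0 0 0 0;0.3 0 0 0 0"}}

```text
time: 5.98
tool_pos: [599.0, -20.6, 124.0]
tcp_rot: [0.225, 0.974, -0.0, -0.0]
contact_force: [0.9, 0.6, -0.1]
finger_gap: 0.556
finger_force: 41.1
```

Emit:
{"name": "send_rows", "arguments": {"series": "0.3 0.4 0 -0.02 0.5;0.3 0.4 0 -0.02 0.4;0.3 0.4 0 -0.02 0;0.3 0 0 0 0;0.3 0 0 0 0"}}

```text
time: 6.4
tool_pos: [588.3, -15.2, 124.6]
tcp_rot: [0.232, 0.973, 0.0, 0.0]
contact_force: [0.1, 0.9, -1.1]
finger_gap: 0.555
finger_force: 41.1
```

```bash
python3 chk.py side6; python3 rel.py 640 -37 122
```

```text
tcp e,l,z 88.5 2.8 124.6 6.4
hubtop 19 e [ 6.6  7.4  9.  11.  13.6] l [-22.6  -5.5  16.7]
hubface 43 e [-0.   5.   7.5  8.6 14.6] l [-31.6 -26.9 -17.9]
t 6.45 tip 14.0 [588.5 -15.4 124.6] F [0.4 0.6 0. ] T [ 0.03  0.   -0.03] gap 0.559 41.13819458812941
axes [[-0.892, 0.452, 0.0], [0.452, 0.892, -0.0], [-0.0, 0.0, -1.0]] yaw y 63.14
tool delta cm [-5.57  0.39  0.26]
```

Emit:
{"name": "send_rows", "arguments": {"series": "0.3 0.5 0 -0.03 0;0.3 0.5 0 -0.02 0;0.3 0.5 0 -0.03 0;0.3 0 0 0 0;0.3 0 0 0 0"}}

```text
time: 6.87
tool_pos: [574.9, -8.3, 125.4]
tcp_rot: [0.232, 0.973, 0.0, 0.0]
contact_force: [0.2, 0.5, -0.5]
finger_gap: 0.557
finger_force: 41.1
```

Emit:
{"name": "send_rows", "arguments": {"series": "0.3 0.5 0 -0.03 0;0.3 0.5 0 -0.02 0;0.3 0.5 0 -0.03 0;0.3 0 0 0 0;0.3 0 0 0 0"}}

```text
time: 7.28
tool_pos: [561.5, -1.6, 126.2]
tcp_rot: [0.232, 0.973, 0.0, -0.0]
contact_force: [0.2, -0.1, -0.3]
finger_gap: 0.559
finger_force: 41.1
```

```bash
python3 rel.py 640 -37 122; python3 -c "
from h import *
p,d=shot('side','side7');cv2.imwrite('pics/side7z.png',cv2.resize(p[130:260,230:380,::-1],None,fx=4.5,fy=4.5))"
```

```text
t 7.28 tip 14.0 [561.5  -1.6 126.2] F [ 0.2 -0.1 -0.3] T [-0.06 -0.03  0.02] gap 0.559 41.13554448005743
axes [[-0.892, 0.452, 0.0], [0.452, 0.892, 0.0], [0.0, 0.0, -1.0]] yaw y 63.16
tool delta cm [-8.6   0.39  0.42]
```

View pics/side7z.png

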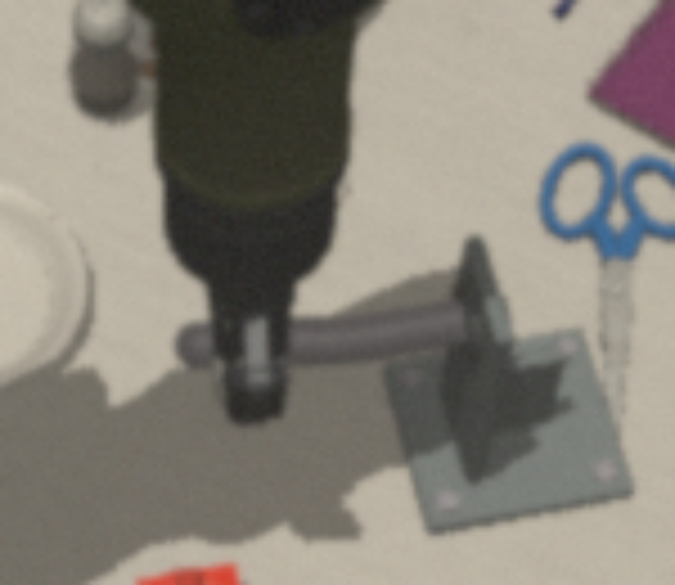

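The hub slides freely, with forces under 2 N. It is between the fingers at about (255,350) in the crop, just behind the spindle tip at (195,345). I'll go on past the end.

Emit:
{"name": "send_rows", "arguments": {"series": "0.3 0.5 0 -0.03 0;0.3 0.5 0 -0.02 0;0.3 0.5 0 -0.03 0;0.3 0.5 0 -0.02 0;0.3 0 0 0 0"}}

```text
time: 7.75
tool_pos: [542.7, 7.9, 127.1]
tcp_rot: [0.232, 0.973, 0.0, -0.001]
contact_force: [-0.5, -0.1, -0.7]
finger_gap: 0.555
finger_force: 41.1
```

Emit:
{"name": "send_rows", "arguments": {"series": "0.3 0.6 0 -0.03 0;0.3 0.8 0 -0.03 0;0.3 1 0 -0.02 0;0.3 1.2 0 0 0;0.3 1.2 0 0 0"}}

```text
time: 8.17
tool_pos: [499.9, 29.4, 127.9]
tcp_rot: [0.232, 0.973, -0.0, -0.0]
contact_force: [-0.8, -0.4, 0.1]
finger_gap: 0.556
finger_force: 41.1
```

```bash
python3 rel.py 484 162.5 150; python3 - <<'E'
from h import *
p,d=shot('side','side8');W=cloud('side',d)
m=(W[...,2]>14)&(W[...,2]<23)&(np.hypot(W[...,0]-484,W[...,1]-162)<90);print(m.sum(),np.median(W[m],0))
cv2.imwrite('pics/side8z.png',cv2.resize(p[100:260,180:380,::-1],None,fx=3.5,fy=3.5))
E
```

```text
t 8.17 tip 14.0 [499.9  29.4 127.9] F [-0.8 -0.4  0.1] T [-0.03 -0.01  0.06] gap 0.556 41.13337117654737
axes [[-0.892, 0.452, -0.0], [0.452, 0.892, 0.0], [0.0, -0.0, -1.0]] yaw y 63.13
tool delta cm [ 7.43 11.16 -2.21]
321 [454.40590244 183.71897631  16.61476582]
```

View pics/side8z.png

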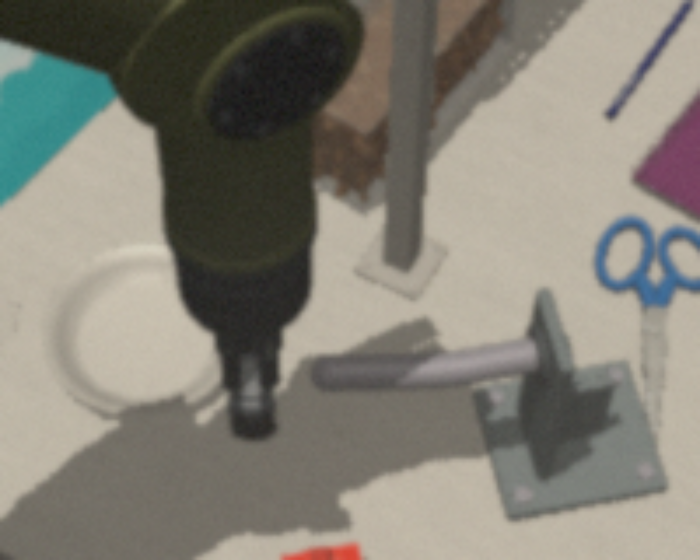

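The hub is off the spindle. Its fingers are at about (250,400) in the crop, the spindle tip at (320,372) and the dish at (135,330), unmoved. Now to the dish.

Emit:
{"name": "send_rows", "arguments": {"series": "0.3 1.8 2.4 0 0;0.3 2 3 0 0;0.3 2 3 0 0;0.3 1.2 2 0.5 0;0.3 0.4 0.8 1 0"}}

```text
time: 8.63
tool_pos: [485.3, 167.3, 113.6]
tcp_rot: [0.23, 0.973, 0.002, 0.001]
contact_force: [0.5, 0.6, -0.1]
finger_gap: 0.559
finger_force: 41.3
```

Emit:
{"name": "send_rows", "arguments": {"series": "0.3 0 0 2 0;0.3 0 0 2 0;0.3 0 0 2 0;0.3 0 0 1 0;0.3 0 0 0 0"}}

```text
time: 9.05
tool_pos: [484.3, 161.2, 40.8]
tcp_rot: [0.233, 0.973, -0.001, -0.002]
contact_force: [-1.0, 0.1, -0.2]
finger_gap: 0.559
finger_force: 41.3
```

Emit:
{"name": "send_rows", "arguments": {"series": "0.3 0 0 0 0;0.3 0 0 0 0"}}

```text
time: 9.22
tool_pos: [486.3, 162.0, 43.6]
tcp_rot: [0.233, 0.973, 0.0, 0.0]
contact_force: [0.2, 0.3, -0.8]
finger_gap: 0.555
finger_force: 41.3
```

```bash
python3 rel.py 484 162.5 19.4
```

```text
t 9.22 tip 14.0 [486.3 162.   43.6] F [ 0.2  0.3 -0.8] T [0.03 0.   0.01] gap 0.555 41.27009585034102
axes [[-0.892, 0.452, 0.001], [0.452, 0.892, 0.0], [-0.001, 0.001, -1.0]] yaw y 63.1
tool delta cm [ 0.23 -0.06  2.42]
```

Emit:
{"name": "send_rows", "arguments": {"series": "0.3 0.2 0 0.8 0;0.3 0 0 0.6 0;0.3 0 0 0.4 0;0.3 0 0 0 0;0.3 0 0 0 0"}}

```text
time: 9.63
tool_pos: [483.7, 163.1, 24.6]
tcp_rot: [0.232, 0.973, -0.0, -0.0]
contact_force: [-0.1, -0.4, -0.4]
finger_gap: 0.561
finger_force: 41.3
```

Emit:
{"name": "send_rows", "arguments": {"series": "0.3 0 0 0.2 0;0.3 0 0 0.1 0;0.3 0 0 0 0;0.3 0 0 0 0"}}

```text
time: 9.97
tool_pos: [483.9, 163.1, 21.9]
tcp_rot: [0.232, 0.973, -0.0, 0.0]
contact_force: [1.3, -0.3, -0.1]
finger_gap: 0.558
finger_force: 41.3
```

Emit:
{"name": "send_rows", "arguments": {"series": "0.3 0 0 0.1 0;0.3 0 0 0 0;0.3 0 0 0 0"}}

```text
time: 10.22
tool_pos: [483.9, 163.1, 20.9]
tcp_rot: [0.232, 0.973, -0.0, 0.0]
contact_force: [0.7, -0.8, 0.5]
finger_gap: 0.56
finger_force: 41.3
```

Emit:
{"name": "send_rows", "arguments": {"series": "0.3 0 0 0.1 0;0.3 0 0 0 0;0.3 0 0 0 0"}}

```text
time: 10.47
tool_pos: [483.9, 163.1, 19.8]
tcp_rot: [0.232, 0.973, -0.0, -0.0]
contact_force: [0.4, 1.8, -0.2]
finger_gap: 0.557
finger_force: 41.3
```

Emit:
{"name": "send_rows", "arguments": {"series": "0.3 0 0 0.1 0;0.3 0 0 0 0;0.3 0 0 0 0"}}

```text
time: 10.72
tool_pos: [484.0, 163.1, 19.3]
tcp_rot: [0.232, 0.973, 0.0, 0.0]
contact_force: [-0.6, -0.2, 4.5]
finger_gap: 0.56
finger_force: 41.6
```

Contact at 19.3 mm, as predicted, so I'll release.

Emit:
{"name": "send_rows", "arguments": {"series": "0.57 0 0 0 0;0.6 0 0 0 0;0.65 0 0 0 0;0.7 0 0 0 0;0.72 0 0 0 0"}}

```text
time: 11.13
tool_pos: [483.9, 163.1, 18.8]
tcp_rot: [0.232, 0.973, -0.0, -0.0]
contact_force: [-0.5, -0.4, 0.3]
finger_gap: 0.725
finger_force: 0.0
```

Emit:
{"name": "send_rows", "arguments": {"series": "0.72 0 0 0 0;0.72 0 0 -0.5 0;0.72 0 0 -1 0;0.72 0 0 -1.5 0;0.72 0 0 -2 0"}}

```text
time: 11.55
tool_pos: [483.3, 162.9, 69.4]
tcp_rot: [0.232, 0.973, -0.001, -0.001]
contact_force: [-0.0, -0.8, -0.1]
finger_gap: 0.721
finger_force: 0.0
```

Emit:
{"name": "send_rows", "arguments": {"series": "0.72 0 0 -3 0;0.72 0 0 -3 0;0.72 0 0 -3 0;0.72 1 -2 -3 0;0.72 2 -3 0 0"}}

```text
time: 11.97
tool_pos: [439.2, 133.6, 194.6]
tcp_rot: [0.232, 0.973, 0.003, 0.005]
contact_force: [1.8, 0.9, 0.0]
finger_gap: 0.721
finger_force: 0.0
```

Emit:
{"name": "send_rows", "arguments": {"series": "0.72 2 -3 0 0;0.72 2 -3 0 0;0.72 1 -2 0 0;0.72 0 0 0 0;0.72 0 0 0 0"}}

```text
time: 12.38
tool_pos: [353.3, 82.9, 190.0]
tcp_rot: [0.233, 0.973, 0.001, 0.001]
contact_force: [0.4, 0.1, 0.6]
finger_gap: 0.718
finger_force: 0.0
```

```bash
python3 rel.py 484 162.5 19.4;python3 - <<'E'
from h import *
p,d=shot('side','sideF');q,_=shot('top','topF')
W=cloud('side',d);m=(W[...,2]>30)&(W[...,2]<60)&(np.hypot(W[...,0]-484,W[...,1]-162)<60);print(m.sum(),np.median(W[m],0) if m.any() else '')
cv2.imwrite('pics/F.png',np.hstack([p[100:340,160:420,::-1],q[120:360,160:420,::-1]]))
E
```

```text
t 12.38 tip 14.0 [353.3  82.9 190. ] F [0.4 0.1 0.6] T [ 0.01 -0.05  0.04] gap 0.718 0.0
axes [[-0.892, 0.453, 0.002], [0.453, 0.892, 0.001], [-0.001, 0.002, -1.0]] yaw y 63.07
tool delta cm [-8.03 12.99 17.08]
238 [478.99948952 152.57900432  46.60730167]
```

View pics/F.png

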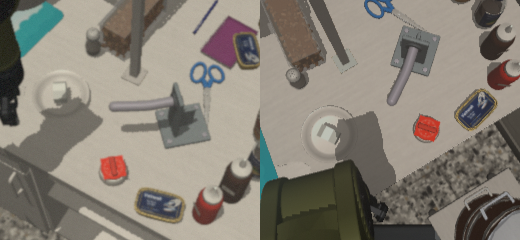

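The hub sits upright in the dish, at (62,92) in the left panel and (327,132) in the right. The bystanders haven't moved and the robot is clear.

```bash
python3 -c "
from plant import *
print(finish_job())"
```

```text
the job is handed in; nothing more can be done
None
```

The hub came off the bent spindle without forcing (force readings stayed under 3 N), was set down in the steel dish, and the job was handed in at about 12.5 s with the timer, shaker and tin left where they stood.

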